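Raise the straining stand two holes and slide the milk pan under the funnel

TASK

The straining funnel hangs too low for the milk pan: raise it by two holes, pressing the stand's spring pin in flush, sliding the sleeve up past it, and leaving the pin snapped out through the third hole from the sleeve's top. Then move the milk pan, upright on the counter, under the funnel so that the spout is over the middle of the pan. Let go of everything, and do not disturb the jar, mug, spoon, citrus press, pepper mill and bowl standing around.

Things in the scene. Friction and masses are not known exactly. Their poses are not given: they have to be found in the camera images.
- stand: straining stand, fixed: dark steel foot 90 x 130 mm, 14 mm high, with a square upright post. Origin: on the post's axis at counter height; z up. The arm with the funnel points to the stand's -x; a spring pin in the post sticks out to its -y. A steel square sleeve (20 x 20 mm, 128 mm long, faces along the stand's x and y) slides up and down over the post and carries arm and funnel at its lower end
- sleeve (a joint): height of the sleeve, m; starts at 0. It has four 10 mm holes in its -y face, 24 mm apart, the first 16 mm below its top; 0 = pin in the first (top) hole, 0.024 second, 0.048 third, 0.072 fourth; let go, it rests 1 to 2 mm lower on the pin. Locked while the pin is out; pin pressed in, it slides (0.26 to 0.46 kg with the funnel, 1 N friction); let go between holes it sinks back to the hole below
- pin (a joint): how far the 8 mm domed pin is pressed in, m: 0 out (5 mm proud of the sleeve), 0.005 flush with its face, 0.007 under its 2 mm wall. Spring 2 N out, 3.6 N flush. Squeezing the sleeve's -y and +y faces at the pin presses it flush; sliding the sleeve then drives it under the wall (5 to 8 N besides the weight), and it snaps out into the next hole unless that hole is covered
- pin_hole (a point): where the pin crosses the sleeve's outer -y face: 10 mm from the post's axis, 227 mm above the counter. Fixed on the stand (axes of the stand): it and the pin do not rise with the sleeve
- sleeve_top (a point): middle of the sleeve's top end, on the post's axis; 243 mm above the counter at the start, 267 mm with the pin in the second hole, 291 mm in the third
- funnel_spout (a point): centre of the lower end of the steel funnel's spout (18 mm across), 115 mm from the post's axis along the stand's -x; 52 mm above the counter at the start, 100 mm with the pin in the third hole. The funnel is 85 mm high and 120 mm wide at its rim; the spout is its bottom 27 mm
- pan: small steel milk pan, loose, about 0.26 kg: 90 mm outside diameter, 84 mm high, with a straight black handle. Origin: centre of its underside; z up; the handle points to the pan's -x, is 16 mm wide and 11 mm thick, its middle 71 mm above the counter, and runs from 65 to 165 mm from the pan's axis
- pan_handle (a point): point in the middle of the pan's handle, 125 mm from the pan's axis, 71 mm above its underside
- jar: bystander: empty glass jar, 84 mm wide, 110 mm high, its hinged glass clip lid hanging open; origin under its centre
- cup: bystander: white ceramic mug, 76 mm wide, 78 mm high; origin under its centre
- spoon: bystander: steel tablespoon, 190 mm long, lying flat; origin near its middle, bowl to its +x
- press: bystander: white plastic citrus press, a dish 120 mm wide and 53 mm high with a ribbed cone; origin under its centre
- mill: bystander: dark wooden pepper mill, 56 mm wide, 149 mm high; origin under its centre
- bowl: bystander: white bowl of lemons, 180 mm wide, 75 mm high; origin under its centre

How it is judged:
On the way, in this order (a step that is already met when the one before it is completed fails the run):
1. the pin has snapped out through the third hole and the sleeve has been let go (value of joint sleeve between 0.045 and 0.051 m and value of joint pin below 0.0015 m and contact force between sleeve and the arm below 0.1 N and contact force between sleeve and the fingers below 0.1 N), for 0.2 s.
2. the pan stands under the funnel (horizontal distance between pan and funnel_spout below 0.018 m and angle between pan's own z axis and vertical below 0.06 rad), for 0.2 s.
At the end, for the whole second after the job is handed in: the pin is fully out (within 1.5 mm) through the third hole from the sleeve's top (sleeve at 48 mm, 3 mm either way); the pan stands still and upright on the counter with its middle within 18 mm of the spout's axis; everything let go (all of step 2 and value of joint sleeve between 0.045 and 0.051 m and value of joint pin below 0.0015 m and height (world z) of pan below 0.004 m and linear speed of pan below 0.01 m/s); the robot touches nothing.
It fails at once if the pan is tipped (angle between pan's own z axis and vertical above 0.5 rad).
It fails at once if the jar, mug, spoon, citrus press, pepper mill or bowl is pushed more than 30 mm or tipped (distance of any of jar, cup, spoon, press, mill, bowl from where it was at the start of the episode above 0.03 m or angle between any of jar, cup, mill's own z axis and vertical above 0.4 rad).
It also fails if it takes over 64 s, if anything falls off the work surface, if the arm or the gripper's body presses on something with over 40 N, if the wrist force passes 120 N, or if a joint passes its speed limit or range.

ROBOT

A 6-joint arm with a two-finger parallel gripper is mounted at the origin on the work surface. World frame = base frame: x ahead of the robot, y to its left, z up, the work surface at z = 0. Lengths are in m, angles in rad, forces in N, time in s.
With the tool pointing down it reaches from about 0.15 to 0.775 m from the base axis. Payload 6.1 kg.
Tool frame: the origin (TCP) lies between the finger pads; the fingertips stand tip_reach ahead of it and the grasp point (between the pads) lies 3 mm ahead of it (tip_reach is the distance from the TCP to the fingertips, in m); x points along the fingers, y is the direction in which the jaws open and shut, and the axes are right-handed (so a half turn about x gives the same grasp; the last joint's range is limited). The gripper opens to 85 mm and grips with 20 to 120 N. Pads are 22 mm wide; open, the fingers measure 114 mm over their backs; the gripper's body (76 mm by 85 mm) begins 54 mm behind the grasp point. The pads swing forward as they close: fully open they stand 13 mm farther back than shut.
Start: joints at [1.129, 0.126, -0.04, 1.405, 0, 1.571], TCP at [0.224, 0.475, 0.253] pointing down, gripper open.
Joint ranges: [-2.72, 2.72], [-0.95, 1.95], [-1.27, 1.35], [-1.78, 2.02], [-1.46, 1.47], [-3.14, 3.14]. Speed limits (rad/s): [2.39, 2.39, 3.01, 3.14, 3.14, 3.14].

INTERFACE

Orientations are given as a 3x3 rotation matrix whose columns are the frame's x, y, z axes.
In Python, from bench import * gives the robot as it stands. Calls block until the motion is done:
- move_to(position, orientation): joint-space move of the TCP to a pose.
- move_straight(position, v=0.15, rotation=None, threshold=None): straight line of the TCP; rotation=None keeps the orientation; v is the mean speed in m/s. With threshold (N) it stops when the force on the tool has changed by that much, and returns True; else False.
- goto_joints(angles): joint-space move.
- open_gripper() and close_gripper(force=None): open the fingers fully, or close them until they stop; force is the grip in N (None keeps the last).
- hold(seconds).
- solve_ik(position, orientation): joint angles nearest the present ones, or None.
- observe(): the state.
- snapshot(name): name is "side" or "top" or "wrist"; returns a dict with "img" (420x560x3 uint8, red, green, blue), "fx", "fy", "cx", "cy" (pixels), "camera_from_world" (4x4, takes a point from world to camera coordinates). Camera axes: x right, y down, z forward; pixel columns grow to the right and rows downward; lengths in m; the calibration is good to about 2 mm. A picture is of the moment at which its call begins. There is no depth.
A pose or a line that the arm cannot do raises IKError and nothing moves.
- close_job(): hands the job in, once; it reports no verdict.
The state is a dict: "clock": time; "joints": joint angles; "dq": joint speeds; "tau": joint torques, N m; "tool_pos": TCP position; "orientation": TCP orientation; "force": force on the tool from outside, world axes, zero at the start; "wrist_torque": the same for the moment, N m; "finger_gap": finger opening in m.
Only numpy, scipy, OpenCV 4.12 (cv2) and the standard library are available. Lean on these libraries where they do the work, as an engineer would, in place of code of your own. Each camera call takes 0.05 s, during which the arm holds its last target.

## Working session

There is one attempt and no reset: what is moved stays moved. The work goes in short steps, each a Python script; the robot and the scene stay as the last script left them, time stands still between calls to the robot, and variables do not carry over. Pictures are saved under pics/ and viewed, and the job is handed in when it is done.

```bash
ls; mkdir -p pics; python3 - <<'E'
from bench import *
import cv2,pickle
for n in ["side","top","wrist"]:
    s=snapshot(n); cv2.imwrite(f"pics/a_{n}.png",s["img"][:,:,::-1]); pickle.dump(s,open(f"a_{n}.pkl","wb"))
    print(n,s["fx"],s["cx"],s["cy"]); print(s["camera_from_world"].round(3) if hasattr(s["camera_from_world"],'round') else s["camera_from_world"])
o=observe(); print(o)
E
```

```text
pics
side 498.19359257251426 285.01257084041816 212.6077540788446
[[ 0.991 -0.133  0.01  -0.584]
 [-0.073 -0.605 -0.793  0.21 ]
 [ 0.112  0.785 -0.609  1.213]
 [ 0.     0.     0.     1.   ]]
top 390.89131844739967 284.9356138319192 207.61296573664694
[[-0.007 -1.     0.002  0.078]
 [-0.983  0.007 -0.185  0.615]
 [ 0.185 -0.003 -0.983  1.239]
 [ 0.     0.     0.     1.   ]]
wrist 365.7398055070067 286.15855909924113 213.20110614017705
[[ 0.428  0.904  0.    -0.525]
 [ 0.863 -0.409  0.296 -0.039]
 [ 0.268 -0.126 -0.955  0.378]
 [ 0.     0.     0.     1.   ]]
{'clock': 0.15, 'joints': array([ 1.12903805e+00,  1.26248798e-01, -4.03544334e-02,  1.40538337e+00,
       -1.82968472e-05,  1.57076864e+00]), 'dq': array([-0.00046947, -0.00185495,  0.00168683,  0.0026376 ,  0.00049006,
        0.00084849]), 'tau': array([ 2.95708223e-04, -4.36276996e+01,  3.53147721e+01,  1.37172875e-02,
       -1.00440172e-04, -8.31387354e-06]), 'tool_pos': array([0.22434019, 0.47435037, 0.25271335]), 'orientation': array([[-4.92337638e-04,  4.27504277e-01,  9.04013192e-01],
       [-1.08383308e-03,  9.04012542e-01, -4.27504560e-01],
       [-9.99999291e-01, -1.19027599e-03,  1.82638762e-05]]), 'force': array([-0.24581052, -0.16903586,  0.20324316]), 'wrist_torque': array([-0.05251357,  0.02858656, -0.04750807]), 'finger_gap': 0.08529504476880274}
```

View pics/a_side.png

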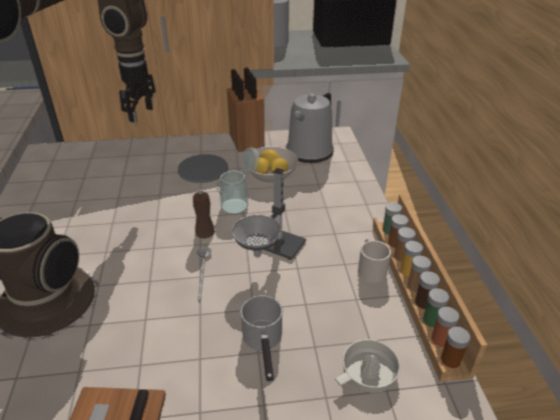

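View pics/a_top.png

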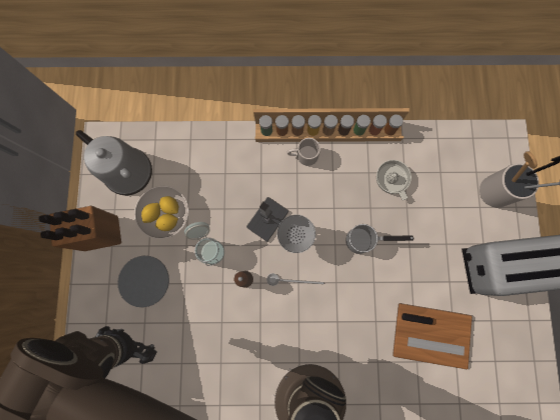

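View pics/a_wrist.png

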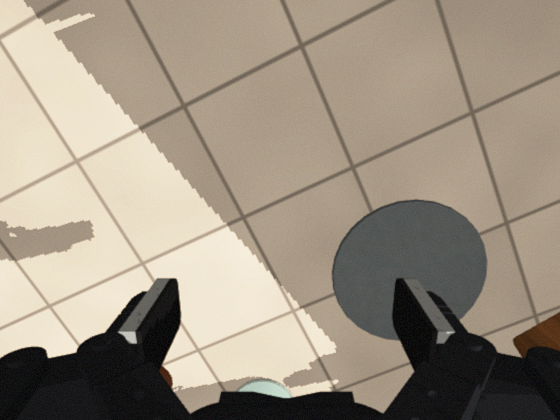

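```bash
python3 - <<'E'
import cv2
a=cv2.imread("pics/a_top.png")[170:270,170:300]
cv2.imwrite("pics/b_top.png",cv2.resize(a,None,fx=6,fy=6,interpolation=cv2.INTER_CUBIC))
a=cv2.imread("pics/a_top.png")[200:280,280:420]
cv2.imwrite("pics/b_top2.png",cv2.resize(a,None,fx=5,fy=5,interpolation=cv2.INTER_CUBIC))
a=cv2.imread("pics/a_side.png")[150:270,190:330]
cv2.imwrite("pics/b_side.png",cv2.resize(a,None,fx=5,fy=5,interpolation=cv2.INTER_CUBIC))
a=cv2.imread("pics/a_side.png")[290:390,220:320]
cv2.imwrite("pics/b_side2.png",cv2.resize(a,None,fx=6,fy=6,interpolation=cv2.INTER_CUBIC))
E
```

```text
(no output)
```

View pics/b_top.png

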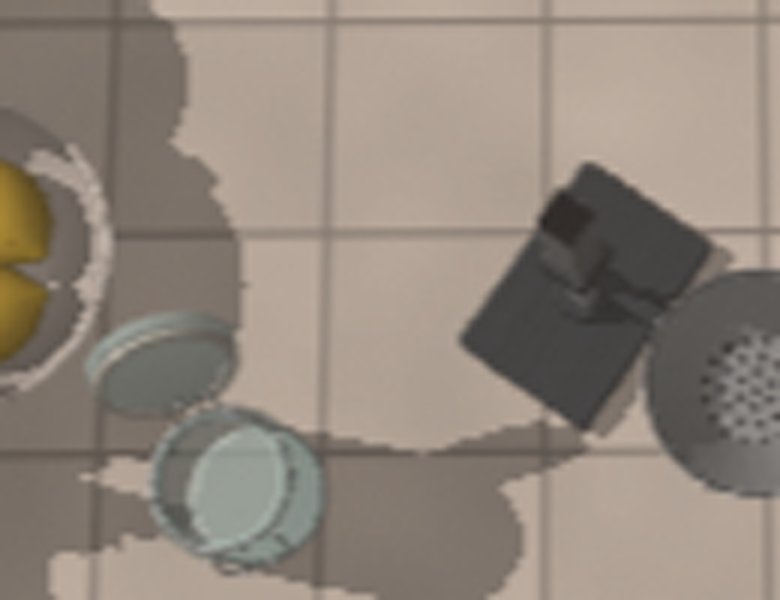

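View pics/b_side.png

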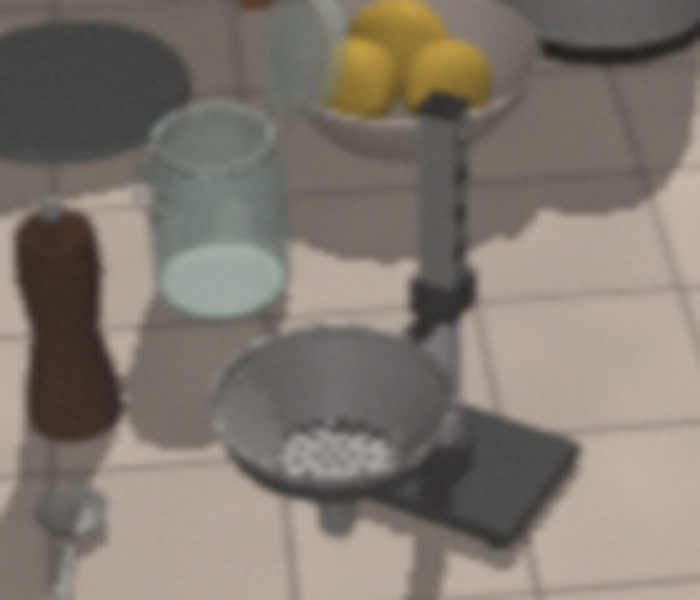

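View pics/b_top2.png

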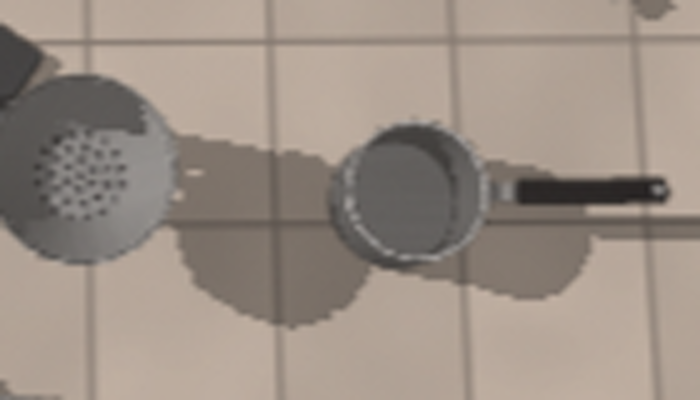

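View pics/b_side2.png

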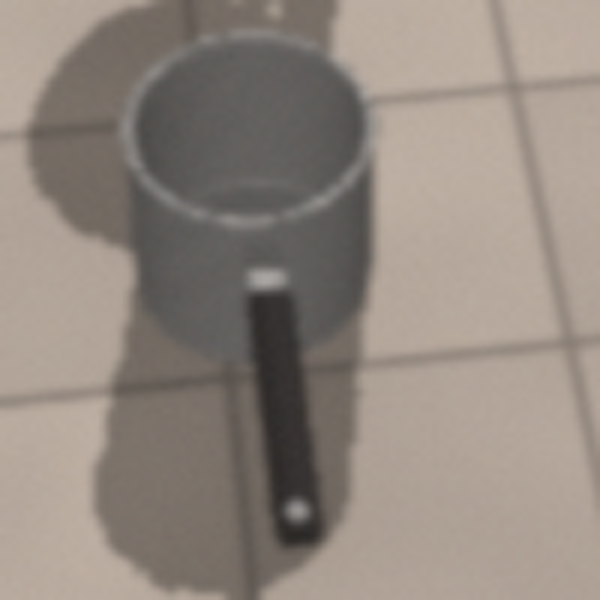

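```bash
cat > h.py <<'E'
import numpy as np,pickle,cv2
from scipy.spatial.transform import Rotation as R
def P(s):
    K=np.array([[s["fx"],0,s["cx"]],[0,s["fy"],s["cy"]],[0,0,1]]); return K@np.array(s["camera_from_world"])[:3]
def tri(obs):
    A=[]
    for s,(u,v) in obs:
        p=P(s); A+=[(u*p[2]-p[0])/s["fx"],(v*p[2]-p[1])/s["fx"]]
    A=np.array(A); x=np.linalg.lstsq(A[:,:3],-A[:,3],rcond=None)[0]
    err=[np.round(proj(s,x)-np.array(q),1) for s,q in obs]
    return x,err
def proj(s,X):
    q=P(s)@np.append(X,1); return q[:2]/q[2]
def atz(s,uv,z):
    p=P(s);u,v=uv
    A=np.array([u*p[2]-p[0],v*p[2]-p[1]]); xy=np.linalg.solve(A[:,:2],-A[:,2]*z-A[:,3]); return np.append(xy,z)
def ld(n): return pickle.load(open(n+".pkl","rb"))
def save(s,name,crop=None,k=1):
    im=s["img"][:,:,::-1]
    if crop: im=im[crop[1]:crop[3],crop[0]:crop[2]]
    cv2.imwrite("pics/%s.png"%name,cv2.resize(im,None,fx=k,fy=k,interpolation=cv2.INTER_CUBIC)); pickle.dump(s,open(name+".pkl","wb"))
E
python3 - <<'E'
from h import *
np.set_printoptions(precision=4,suppress=True)
T,S=ld("a_top"),ld("a_side")
f=lambda o,k,x,y:(o[0]+(x+.5)/k-.5,o[1]+(y+.5)/k-.5)
t=lambda x,y:(T,f((170,170),6,x,y)); t2=lambda x,y:(T,f((280,200),5,x,y))
s=lambda x,y:(S,f((190,150),5,x,y)); s2=lambda x,y:(S,f((220,290),6,x,y))
print("top",tri([t(567,218),s(443,103)]))
print("funnel rim ctr",tri([t2(85,168),s(335,410)]))
print("pan rim ctr",tri([t2(415,195),s2(250,128)]))
print("handle end",tri([t2(663,190),s2(300,530)]))
print("handle start",tri([t2(518,190),s2(268,292)]))
print("foot corners")
for q in [(590,165),(715,248),(588,430),(463,340)]: print(atz(*t(*q),.014))
print("jar rim",tri([t(225,478),s(214,135)]))
print("lid",tri([t(160,362),s(300,50)]))
E
```

```text
top (array([0.5868, 0.1337, 0.241 ]), [array([-0. , -0.4]), array([-0.4,  0.1])])
funnel rim ctr (array([0.5219, 0.0386, 0.128 ]), [array([-0. , -0.3]), array([-0.4,  0.1])])
pan rim ctr (array([ 0.5103, -0.1746,  0.0804]), [array([-0. , -0.8]), array([-1.1,  0.2])])
handle end (array([ 0.512 , -0.3371,  0.0717]), [array([-0. , -0.4]), array([-0.6,  0.1])])
handle start (array([ 0.5119, -0.2428,  0.0733]), [array([-0. , -0.2]), array([-0.3,  0. ])])
foot corners
[0.6605 0.1321 0.014 ]
[0.6116 0.0608 0.014 ]
[0.5081 0.1331 0.014 ]
[0.5596 0.204  0.014 ]
jar rim (array([0.4756, 0.3175, 0.1105]), [array([-0. , -0.3]), array([-0.3,  0.1])])
lid (array([0.5303, 0.3449, 0.1479]), [array([0. , 0.1]), array([ 0.1, -0. ])])
```

```bash
cat >> h.py <<'E'
sx=np.array([.566,.824,0]); sx/=np.linalg.norm(sx); sy=np.array([-sx[1],sx[0],0])
def down(y): 
    x=np.array([0,0,-1.]); y=np.array(y,float); y/=np.linalg.norm(y); return np.stack([x,y,np.cross(x,y)],1)
E
python3 - <<'E'
from h import *
from bench import *
np.set_printoptions(precision=4,suppress=True)
for sg in (1,-1):
  for z in (.4,.23): print(sg,z,solve_ik([.587,.134,z],down(sg*sy)))
  print(solve_ik([.512,-.30,.07],down([sg,0,0])))
E
```

```text
1 0.4 [ 0.2244  0.3453  0.5698  1.7952  0.     -0.7445]
1 0.23 [ 0.2244  0.2741  0.092   1.3887  0.     -0.7445]
[-0.53    0.3119 -0.2137  1.0451  0.      1.0408]
-1 0.4 [0.2244 0.3453 0.5698 1.7952 0.     2.3971]
-1 0.23 [0.2244 0.2741 0.092  1.3887 0.     2.3971]
[-0.53    0.3119 -0.2137  1.0451  0.     -2.1008]
```

```bash
python3 - <<'E'
from h import *
from bench import *
np.set_printoptions(precision=4,suppress=True)
o=observe()
s=ld("a_wrist"); M=np.array(s["camera_from_world"]); c=-M[:3,:3].T@M[:3,3]
print("cam in tool",o["orientation"].T@(c-o["tool_pos"]), o["orientation"].T@M[:3,:3].T)
move_straight([.224,.475,.37],v=.3)
move_to([.587,.134,.38],down(sy))
s=snapshot("wrist"); save(s,"c1")
o=observe(); print(o["clock"],o["tool_pos"],o["force"])
E
```

```text
cam in tool [-0.1203  0.0002 -0.075 ] [[-0.0016 -0.2965  0.955 ]
 [ 1.     -0.0006  0.0014]
 [ 0.0002  0.955   0.2965]]
2.7333 [0.5867 0.1346 0.3799] [-0.5893  0.0719 -0.0201]
```

View pics/c1.png

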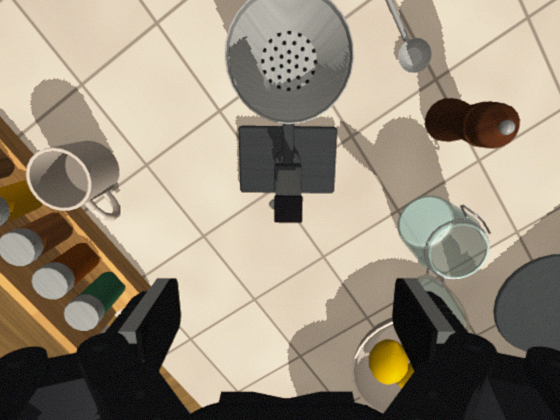

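```bash
python3 - <<'E'
from h import *
from bench import *
move_straight([.587+.03*sx[0],.134+.03*sx[1],.30],v=.2)
s=snapshot("wrist"); save(s,"c2")
save(s,"c2z",(220,160,340,400),3) if 0 else None
a=ld("c1"); save(a,"c1z",(235,110,345,230),5)
E
```

```text
(no output)
```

View pics/c1z.png

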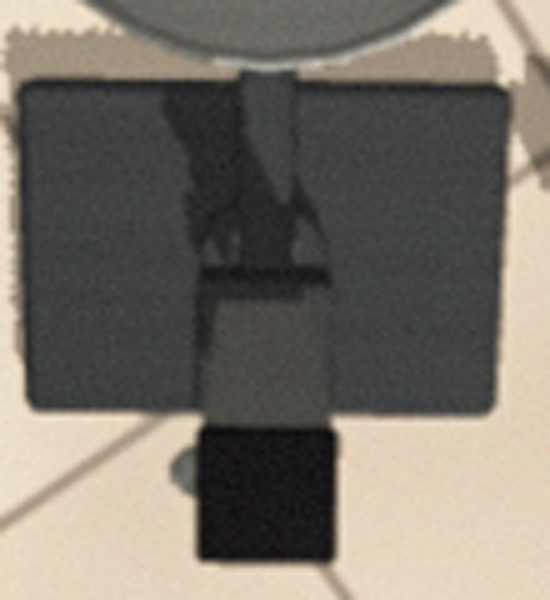

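View pics/c2.png

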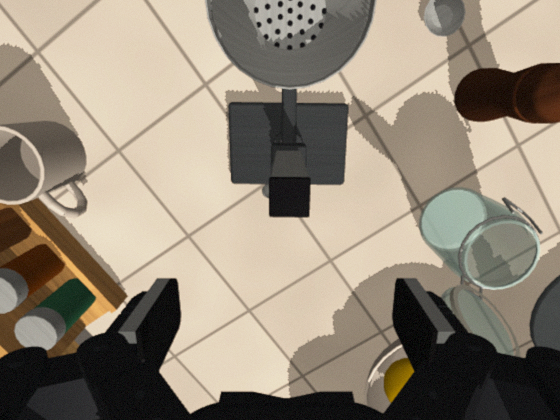

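```bash
python3 - <<'E'
from h import *
np.set_printoptions(precision=4,suppress=True)
a,b,T,S=[ld(n) for n in("c1","c2","a_top","a_side")]
print(tri([(a,(288.2,209)),(b,(289.5,197))]))
print(tri([(a,(288.2,209)),(b,(289.5,197)),(T,(264.1,206)),(S,(278.2,170.3))]))
for s,q in((a,(288.2,209)),(b,(289.5,197))): print(atz(s,q,.243))
# yaw from foot edge/sleeve edges (foot front edge left/right corners) 
p,q=[atz(a,(235+x/5,110+y/5),.014) for x,y in((22,85),(510,88))]; print(q-p, np.degrees(np.arctan2(*(q-p)[1::-1])))
p,q=[atz(a,(235+x/5,110+y/5),.014) for x,y in((32,410),(495,413))]; print(q-p, np.degrees(np.arctan2(*(q-p)[1::-1])))
print(np.degrees(np.arctan2(sy[1],sy[0])))
f1=atz(a,(289,61),.06+.0)
print(f1)
E
```

```text
(array([0.5861, 0.1352, 0.2478]), [array([-0., -0.]), array([0., 0.])])
(array([0.5871, 0.1358, 0.24  ]), [array([-0.7, -1.7]), array([-1.1, -1.9]), array([-0.7, -0.4]), array([-0.4, -0.1])])
[0.5868 0.1364 0.243 ]
[0.5867 0.1363 0.243 ]
[-0.104   0.0723  0.    ] 145.1873524089984
[-0.1039  0.0724  0.    ] 145.14454182463217
145.51509196391066
[0.5188 0.0405 0.06  ]
```

```bash
python3 - <<'E'
from h import *
from bench import *
close_gripper(30)
s=snapshot("wrist"); save(s,"c3z",(200,160,380,310),4.4); o=observe(); print(o["finger_gap"],o["clock"])
open_gripper(); print(observe()["clock"])
E
```

```text
0.00021865559374307844 4.175
4.9583
```

View pics/c3z.png

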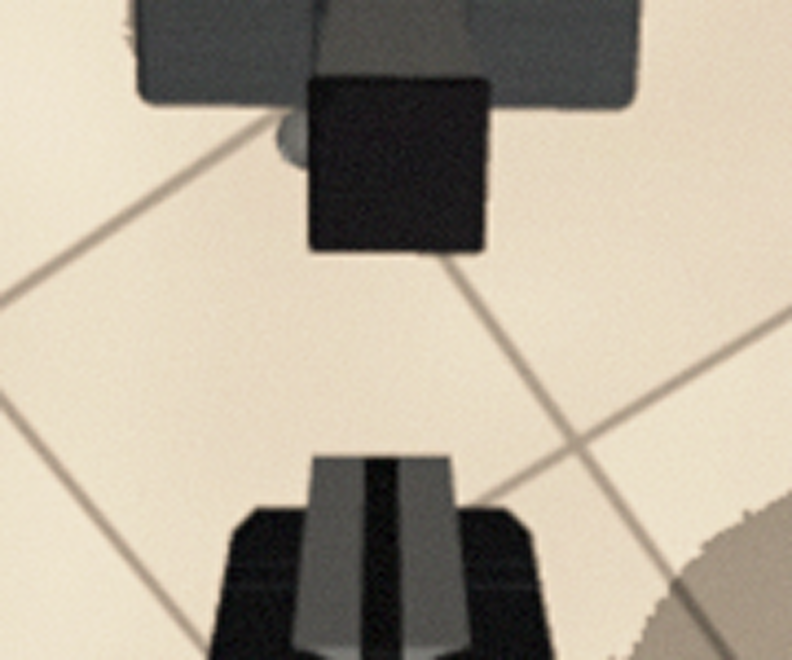

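```bash
sed -i 's/^sx=.*/a_=np.radians(55.2); sx=np.array([np.cos(a_),np.sin(a_),0]); sy=np.array([-sx[1],sx[0],0]); POST=np.array([.587,.136])/' h.py
python3 - <<'E'
from h import *
from bench import *
np.set_printoptions(precision=4,suppress=True)
def st(m): o=observe(); print(m,round(o["clock"],2),o["tool_pos"],o["force"],round(o["finger_gap"],4))
move_to([*POST,.31],down(sy)); st("hover")
print(move_straight([*POST,.2305],v=.12,threshold=10)); st("down")
close_gripper(50); st("grip")
s=snapshot("side"); save(s,"d1",(210,130,330,250),5)
E
```

```text
hover 5.21 [0.5867 0.1353 0.3113] [-0.7831  0.2559 -1.5254] 0.0853
False
down 6.03 [0.5873 0.1362 0.2311] [0.0999 0.169  0.5902] 0.0853
grip 6.63 [0.5866 0.1364 0.2304] [-3.2331  2.4918  0.1886] 0.0189
```

View pics/d1.png

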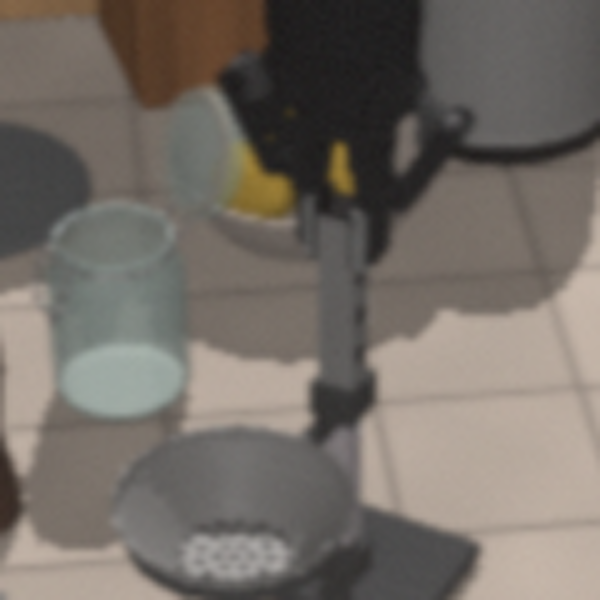

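```bash
python3 - <<'E'
from h import *
from bench import *
np.set_printoptions(precision=4,suppress=True)
def st(m): o=observe(); print(m,round(o["clock"],2),o["tool_pos"],o["force"],round(o["finger_gap"],4))
for dz in (.012,.020,.0235,.0255):
    print(move_straight([*POST,.2305+dz],v=.04,threshold=30)); st(dz)
s=snapshot("side"); save(s,"d2",(210,130,330,250),5)
E
```

```text
False
0.012 7.13 [0.5865 0.1364 0.2429] [-4.2391  4.3108 -2.4556] 0.0193
False
0.02 7.48 [0.5866 0.1364 0.2512] [-4.3535  4.9955 -2.1468] 0.0194
False
0.0235 7.73 [0.5865 0.1364 0.255 ] [-4.9731  5.1601  0.4841] 0.0194
False
0.0255 7.98 [0.5865 0.1364 0.2565] [-4.6487  4.3107 -2.7805] 0.0197
```

View pics/d2.png

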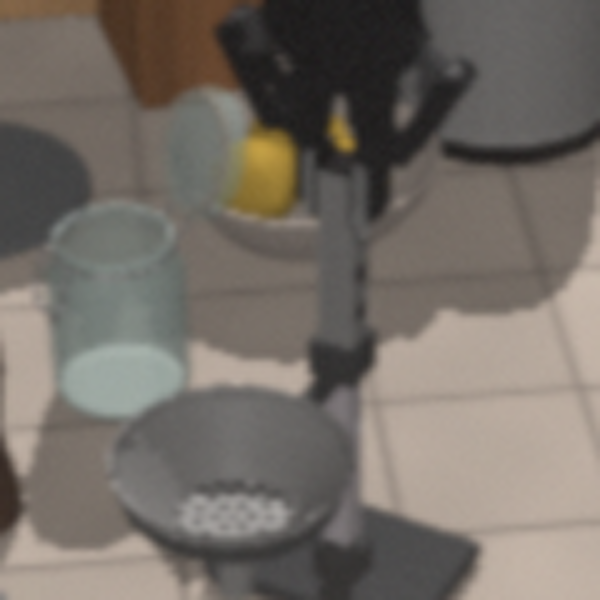

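```bash
python3 - <<'E'
from h import *
from bench import *
np.set_printoptions(precision=4,suppress=True)
def st(m): o=observe(); print(m,round(o["clock"],2),o["tool_pos"],o["force"],round(o["finger_gap"],4))
hold(.2); st("h")
print(move_straight([*POST,.2515],v=.02,threshold=10)); st("dn")
E
```

```text
h 8.23 [0.5865 0.1364 0.2564] [-3.9193  4.0436 -2.5875] 0.0193
True
dn 8.46 [0.5865 0.1365 0.2547] [-0.2093  1.3009  4.2979] 0.0192
```

```bash
python3 - <<'E'
from h import *
from bench import *
np.set_printoptions(precision=4,suppress=True)
def st(m): o=observe(); print(m,round(o["clock"],2),o["tool_pos"],o["force"],round(o["finger_gap"],4))
open_gripper(); st("open")
move_straight([*(POST+.0*sx[:2]),.33],v=.25)
s=snapshot("side"); save(s,"e1",(210,130,330,250),5)
s=snapshot("wrist"); save(s,"e2",(220,100,350,240),4)
st("")
E
```

```text
open 9.11 [0.5855 0.137  0.2523] [ 0.646  -0.4148  1.0617] 0.0855
 9.67 [0.5868 0.136  0.3289] [-0.1462  0.3975 -1.2711] 0.0857
```

View pics/e1.png

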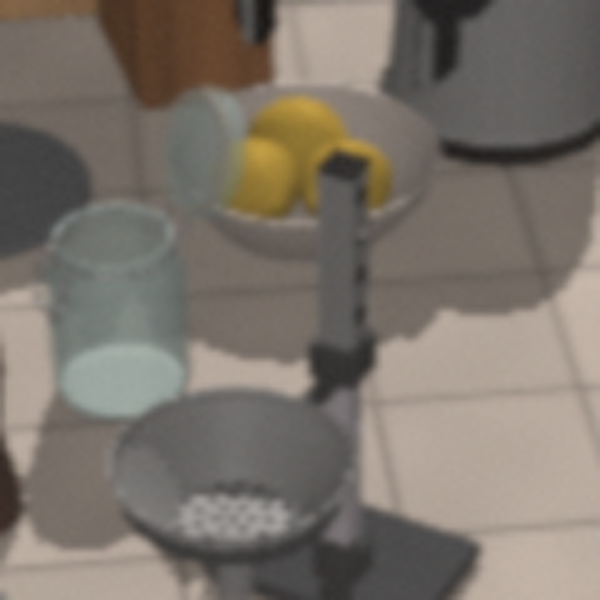

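View pics/e2.png

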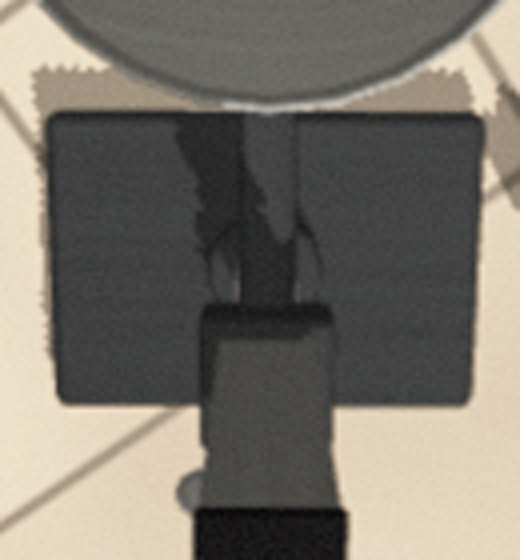

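```bash
python3 - <<'E'
from h import *
from bench import *
np.set_printoptions(precision=4,suppress=True)
S=ld("e1")
for z in (.219,.243,.265,.267,.289,.291): print(z,proj(S,[*POST,z]))
def st(m): o=observe(); print(m,round(o["clock"],2),o["tool_pos"],o["force"],round(o["finger_gap"],4))
print(move_straight([*POST,.2305],v=.12,threshold=10)); st("down")
close_gripper(50); st("grip")
for dz in (.012,.020,.0235,.0255):
    print(move_straight([*POST,.2305+dz],v=.04,threshold=30)); st(dz)
hold(.2); st("h")
print(move_straight([*POST,.2515],v=.02,threshold=10)); st("dn")
s=snapshot("side"); save(s,"f1",(210,130,330,250),5)
E
```

```text
0.219 [277.7627 177.1959]
0.243 [277.7723 169.1132]
0.265 [277.7814 161.5344]
0.267 [277.7822 160.8372]
0.289 [277.7915 153.0752]
0.291 [277.7924 152.3611]
False
down 10.64 [0.5873 0.1361 0.2312] [ 0.0454  0.1695 -0.5412] 0.0851
grip 11.25 [0.5865 0.1364 0.2304] [-3.4344  3.1299 -0.0804] 0.0197
False
0.012 11.7 [0.5865 0.1364 0.2427] [-4.1894  4.1064 -2.5321] 0.0194
False
0.02 12.05 [0.5865 0.1364 0.2508] [-5.0496  4.1498 -3.1805] 0.0194
False
0.0235 12.3 [0.5865 0.1364 0.2549] [-5.4862  3.9591  1.1884] 0.0196
False
0.0255 12.55 [0.5865 0.1364 0.2562] [-3.6138  5.181  -3.9515] 0.0191
h 12.75 [0.5865 0.1364 0.2561] [-4.3963  4.5767 -3.3285] 0.0193
True
dn 12.97 [0.5864 0.1365 0.2547] [-2.4013  1.1734  4.2851] 0.0196
```

View pics/f1.png

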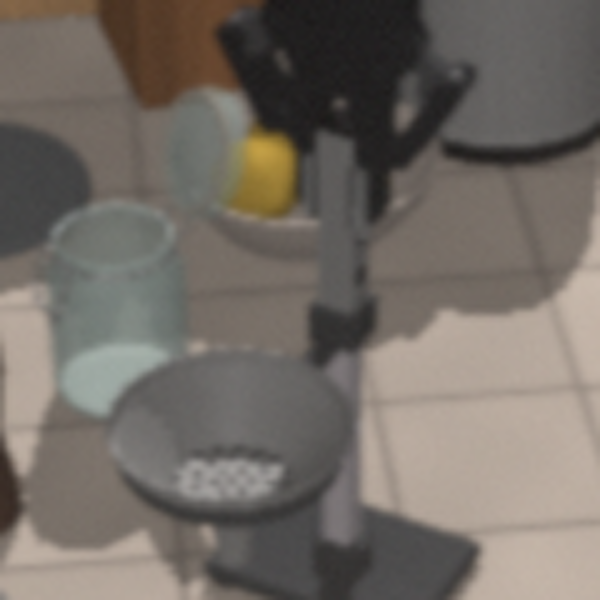

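The sleeve rose again: its collar is now at about row 320 in the crop, against 350 after the first lift. Next I release it, back off and check.

```bash
python3 - <<'E'
from h import *
from bench import *
np.set_printoptions(precision=4,suppress=True)
def st(m): o=observe(); print(m,round(o["clock"],2),o["tool_pos"],o["force"],round(o["finger_gap"],4))
open_gripper(); st("open")
move_straight([*POST,.36],v=.25)
hold(.3)
s=snapshot("side"); save(s,"g1",(210,130,330,250),5)
s=snapshot("wrist"); save(s,"g2",(200,60,380,260),3); save(s,"g2f")
st("")
E
```

```text
open 13.67 [0.5857 0.1368 0.2529] [-0.6809  0.6107 -0.4009] 0.0857
 14.64 [0.5868 0.1359 0.3594] [-0.1181  0.0759  0.0593] 0.0856
```

View pics/g1.png

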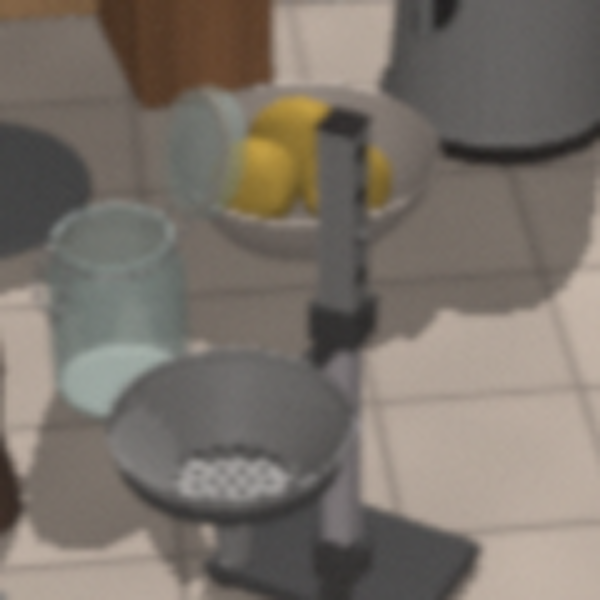

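View pics/g2.png

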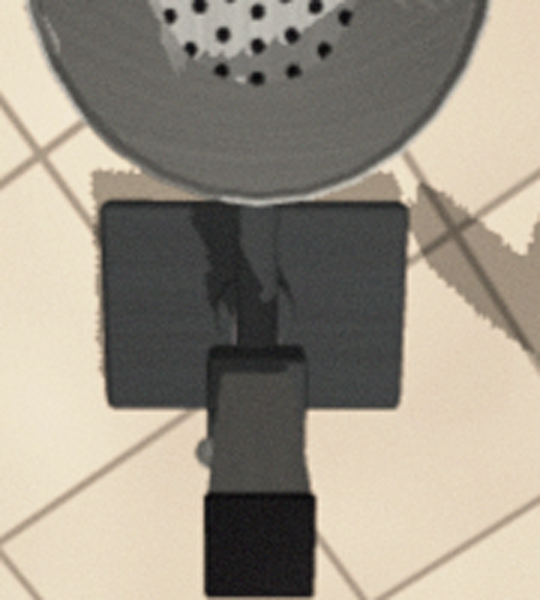

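```bash
python3 - <<'E'
from h import *
from bench import *
np.set_printoptions(precision=4,suppress=True)
D=down([-1,0,0])
print(solve_ik([.512,-.34,.3],D),solve_ik([.512,-.305,.073],D),solve_ik([.52,-.09,.073],D))
move_to([.512,-.36,.30],D)
s=snapshot("wrist"); save(s,"p1")
move_straight([.512,-.36,.22],v=.25)
s=snapshot("wrist"); save(s,"p2"); print(observe()["clock"])
E
```

```text
[-0.5862  0.3099  0.2931  1.554   0.     -2.157 ] [-0.5373  0.3145 -0.2032  1.0531  0.     -2.1081] [-0.1714  0.1936 -0.3618  1.0154  0.     -1.7422]
17.0417
```

View pics/p1.png

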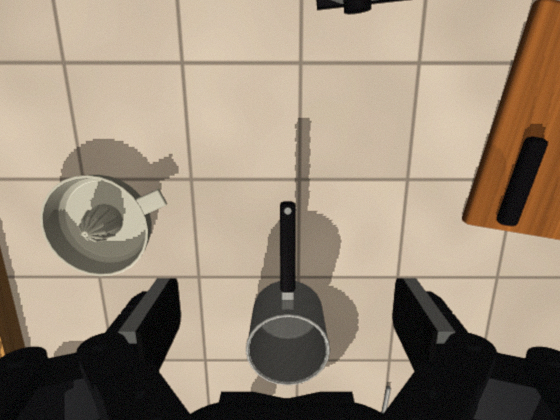

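View pics/p2.png

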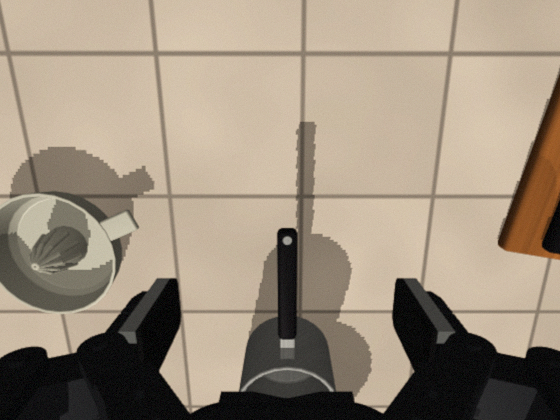

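```bash
python3 - <<'E'
from h import *
np.set_printoptions(precision=4,suppress=True)
a,b=ld("p1"),ld("p2")
print(tri([(a,(288,211)),(b,(287.5,240.5))]))
print(tri([(a,(287.5,202)),(b,(287.5,229))]))
print(tri([(a,(288,292)),(b,(287.5,339))]))
for z in(.0765,): print(atz(b,(287.5,229),z),atz(b,(287.5,339),z),atz(a,(287.5,202),z),atz(a,(288,292),z))
print(atz(a,(288,349),.084))
E
```

```text
(array([ 0.5118, -0.329 ,  0.073 ]), [array([-0.1, -0. ]), array([0.1, 0. ])])
(array([ 0.512 , -0.3372,  0.0692]), [array([ 0.2, -0. ]), array([-0.2,  0. ])])
(array([ 0.5116, -0.24  ,  0.0755]), [array([-0.1, -0. ]), array([0.1, 0. ])])
[ 0.5119 -0.3399  0.0765] [ 0.5117 -0.2408  0.0765] [ 0.5122 -0.3393  0.0765] [ 0.5115 -0.2406  0.0765]
[ 0.5114 -0.1751  0.084 ]
```

```bash
python3 - <<'E'
from h import *
from bench import *
np.set_printoptions(precision=4,suppress=True)
def st(m): o=observe(); print(m,round(o["clock"],2),o["tool_pos"],o["force"],round(o["finger_gap"],4))
move_straight([.5118,-.305,.15],v=.25)
print(move_straight([.5118,-.305,.0735],v=.12,threshold=8)); st("dn")
close_gripper(40); st("grip")
print(move_straight([.5168,-.200,.0735],v=.08,threshold=15)); st("mid")
s=snapshot("side"); save(s,"q1",(160,130,340,400),2.2)
E
```

```text
False
dn 18.33 [ 0.5124 -0.3056  0.0745] [0.1265 0.0265 0.1416] 0.0852
grip 18.97 [ 0.5118 -0.3051  0.0736] [ 0.2106 -0.0282  1.6348] 0.015
False
mid 20.43 [ 0.5168 -0.2     0.0733] [ 0.1147 -1.9308  3.2955] 0.0152
```

View pics/q1.png

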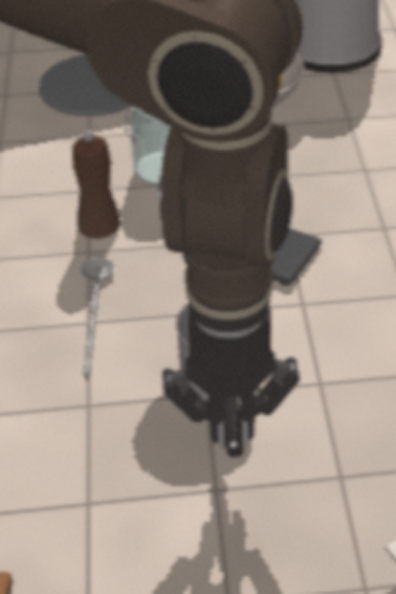

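```bash
python3 - <<'E'
from h import *
from bench import *
np.set_printoptions(precision=4,suppress=True)
def st(m): o=observe(); print(m,round(o["clock"],2),o["tool_pos"],o["force"],round(o["finger_gap"],4))
print(move_straight([.5218,-.0885,.0735],v=.08,threshold=12)); st("end")
for n in("top","side"): 
    s=snapshot(n); save(s,"r_"+n)
E
```

```text
False
end 22.02 [ 0.5217 -0.0888  0.0735] [ 0.3986 -4.4982  6.1663] 0.0152
```

View pics/r_top.png

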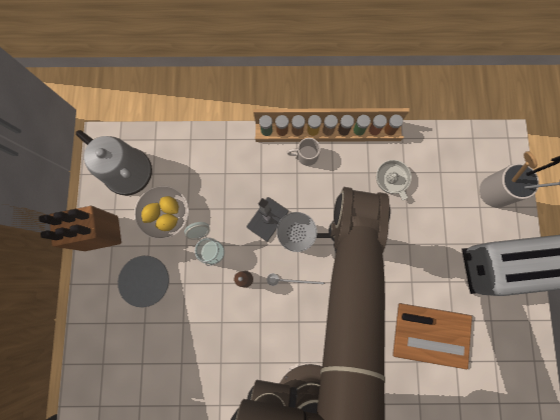

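View pics/r_side.png

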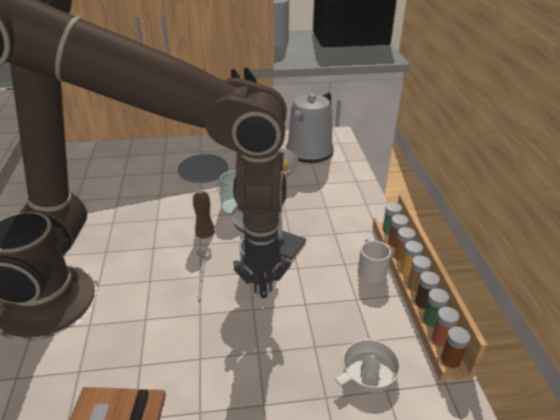

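```bash
python3 - <<'E'
from h import *
from bench import *
np.set_printoptions(precision=4,suppress=True)
def st(m): o=observe(); print(m,round(o["clock"],2),o["tool_pos"],o["force"],round(o["finger_gap"],4))
open_gripper(); st("open")
move_straight([.5218,-.12,.15],v=.15); st("")
move_straight([.5218,-.30,.25],v=.3); st("")
for n,c,k in(("top",(240,180,380,280),5),("side",(190,140,320,340),3),("wrist",None,1)): 
    s=snapshot(n); save(s,"t_"+n,c,k)
E
```

```text
open 22.81 [ 0.5218 -0.0884  0.0735] [-0.2904 -0.5592 -0.3313] 0.0855
 23.51 [ 0.5215 -0.1198  0.1493] [ 0.0072  0.11   -0.2823] 0.0855
 24.34 [ 0.5214 -0.2992  0.2486] [ 0.0438 -0.3687 -0.4433] 0.0851
```

View pics/t_top.png

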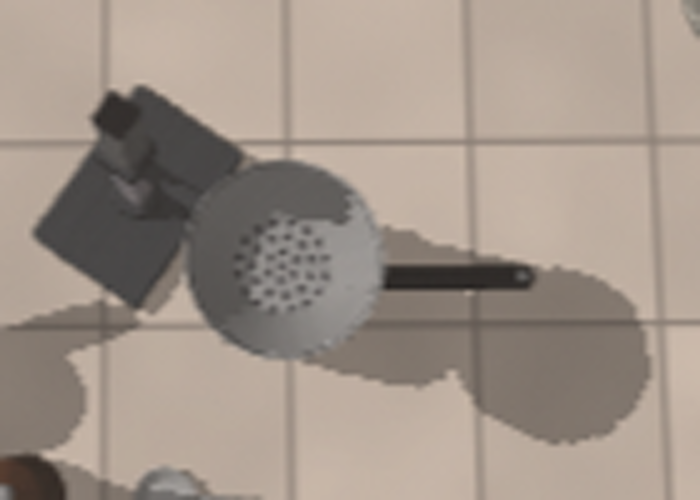

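View pics/t_side.png

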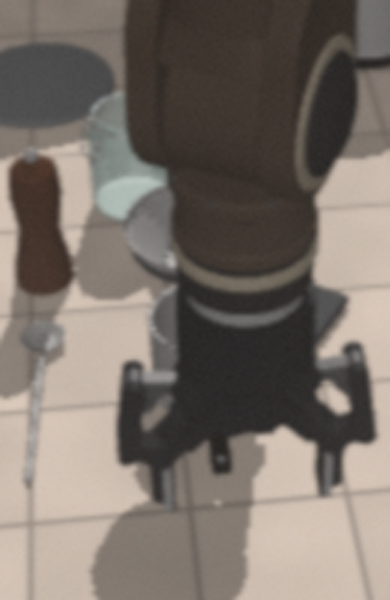

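View pics/t_wrist.png

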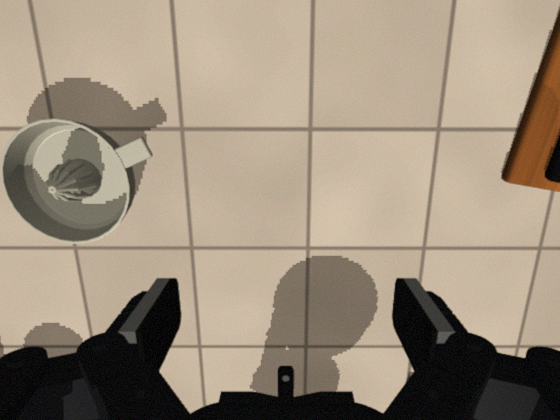

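```bash
python3 - <<'E'
from h import *
from bench import *
np.set_printoptions(precision=4,suppress=True)
move_straight([.30,-.42,.30],v=.35)
hold(.3)
o=observe();print(o["clock"],o["force"])
S=snapshot("side"); save(S,"u_side",(190,130,320,340),3.5)
T=snapshot("top"); save(T,"u_top")
print("handle",atz(T,(346.4,235.2),.0765),atz(T,(240+390/5,180+276/5),.0765))
f=atz(T,(240+285/5,180+258/5),.183); print("rim centre",f)
E
```

```text
25.675 [ 0.9651  0.6774 -0.549 ]
handle [ 0.5196 -0.1236  0.0765] [ 0.5202 -0.032   0.0765]
rim centre [0.519  0.0392 0.183 ]
```

View pics/u_side.png

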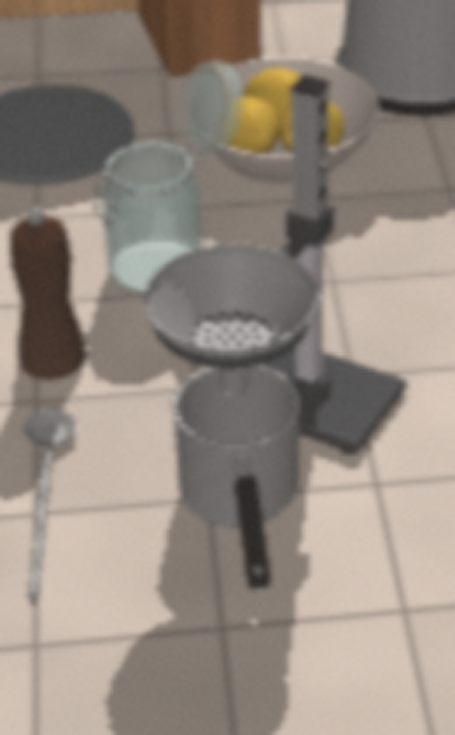

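View pics/u_top.png

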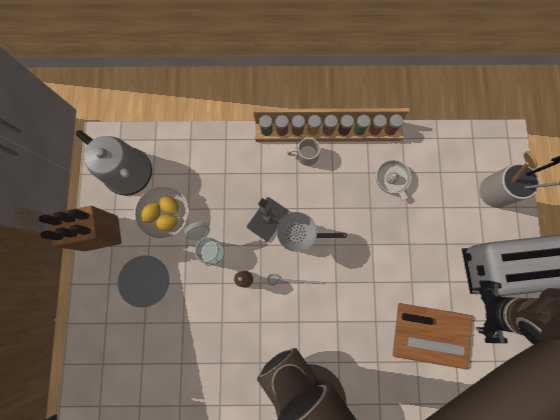

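```bash
python3 - <<'E'
from h import *
np.set_printoptions(precision=4,suppress=True)
S=ld("u_side")
p=atz(S,(190+237.5/3.5,130+406/3.5),.084); print(p)
print("spout px", [ (proj(S,[.5214,.0416,z])-[190,130])*3.5 for z in(.0985,.125)], "sleeve top", (proj(S,[*POST,.2895])-[190,130])*3.5)
E
```

```text
[0.5245 0.0351 0.084 ]
spout px [array([231.8392, 385.1063]), array([230.8869, 356.5155])] sleeve top [307.2711  80.1389]
```

```bash
python3 - <<'E'
from bench import *
close_job()
E
```

```text
the job is handed in; nothing more can be done
```

The funnel is raised by two holes, the milk pan stands under it, and I handed the job in at about 26 s on the robot's clock. It reports no verdict.

**Funnel:** I squeezed the pin flush and slid the sleeve up one hole, then let it snap out, gripped again and repeated. After each lift I pushed the sleeve back down, and it stopped with about 7 N of resistance, so it was locked. With the gripper away, the last pictures show the pin sticking out. The sleeve's top is at about 289 mm, which matches the third hole with the usual 1 to 2 mm of sag.

**Pan:** I gripped it by the handle and slid it upright along the counter. The last top view, measured from the handle's end, puts the pan's middle at about (0.520, 0.041). The spout's axis is at (0.521, 0.042).

**Checks that disagreed:**
- The side view puts the pan about 7 mm off the spout. Most of that looks like camera bias, because the spout and sleeve top are shifted the same way in that view. Even taken at face value it is within the 18 mm limit.
- Near the end of the slide, the force on the tool rose to about 4.5 N sideways and 6 N upward, more than I expected from friction. It vanished when I let go, and the pan stands upright.

In the last pictures the jar, mug, spoon, press, mill and bowl look unmoved, by eye rather than by measurement. The arm is clear of everything.

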